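Set down the surveyor's adjustable foot

TASK

The adjustable front foot of the dental surveyor hangs clear of the bench. Slide the flat metal plate with the upright tab under it, so that the whole foot will stand on the plate's square, and then turn the foot's leaning knob clockwise, seen from above, until the foot just touches the plate without being squashed. Let go, with the plate lying flat, and leave the other things where they are.

Things in the scene. Friction and masses are not known exactly. Their poses are not given: they have to be found in the camera images.
- knob (a joint): angle (rad) of the round ribbed black knob at the top of the leaning foot screw. It grows as the knob is turned clockwise as seen looking down on it; every radian sends knob, screw and foot 2.0 mm down along the screw's axis (12.6 mm a turn). At 0 the foot's underside is 19 mm above the bench, so height of underside = 19 - 1.73 x angle (mm) while it hangs free. It starts between 1.2 and 2.9, can reach 9.5, needs about 0.06 N m to turn and stays where it is left.
- knob_grip (a point): centre of that knob: a cylinder 38 mm across and 30 mm long on the screw axis, with at least 25 mm free below it and around it. The screw leans 30 degrees from vertical with its top towards the robot; this point's z axis points up along the screw from foot to knob (the point turns with the knob). The centre lies 125 mm up the axis from the foot's underside.
- foot: the foot at the lower end of the screw: a level black rubber disc, 26 mm across and 8 mm thick. Origin at the centre of its flat underside; z axis up along the leaning screw, so going down it also moves away from the robot, 0.58 mm for every 1 mm of descent. It does not turn. It is sprung along the screw: once it touches, it gives 1 mm per 3 N; up to about 1 mm of give counts as just touching, 2.5 mm is already the most allowed.
- surveyor: the heavy grey dental surveyor, bolted down, that carries the foot on a lug at its right side (seen from the robot). Origin on the bench; its x axis is the horizontal direction in which the screw's foot points; its 200 by 220 mm base, column and model table lie from 50 mm out on its +y side. The foot screw stands on its -y side.
- plate_top (a point): centre of the top face of the square part of the loose aluminium bearing plate (60 x 60 mm, 10 mm thick, lying on the bench; so this point is 10 mm above the bench). z up; the plate's 18 mm wide tongue runs from the square towards this point's -y.
- plate_tab (a point): centre for gripping of the plate's upright tab: 12 mm thick along x, 26 mm along y, rising from 8 to 48 mm above the bench. This point is 30 mm above the bench and 89 mm from the square's centre along -y. Plate with tab weighs about 170 g.
- plate: the same loose bearing plate as a whole; origin at the underside of the square's centre, axes as plate_top.
- die: a peach die cylinder on a 50 mm grey block, 52 mm high; bystander; origin at its underside
- wax_pot: small lidded pot, 52 mm across, 42 mm high; bystander; origin at its underside
- brush: brush lying flat, 160 mm; bystander; origin at its underside
- wax_knife: wooden-handled knife lying flat, 170 mm; bystander; origin at its underside
- cast: U-shaped plaster cast, 60 mm, 30 mm high; bystander; origin at its underside
Mind the look-alikes: they are no part of the job. Of the things like the plate, leave any that is green, orange or red; of the rest the larger one is meant.

How it is judged (in metres and radians):
On the way, in this order (a step that is already met when the one before it is completed fails the run):
1. the plate lies flat under the raised foot, which does not touch it yet (x of foot in the frame of plate_top between -0.025 and 0.025 m and y of foot in the frame of plate_top between -0.025 and 0.025 m and height (world z) of plate_top below 0.0125 m and angle between plate_top's own z axis and vertical below 0.06 rad and contact force between foot and plate below 0.1 N), for 0.2 s.
2. the foot has been screwed down onto the plate (contact force between foot and plate above 0.15 N and height (world z) of plate_top below 0.0125 m), for 0.2 s.
At the end, for the whole second after the job is handed in: The whole foot stands on the plate's square (its centre within 17 mm of the square's centre along each side), pressing on it with 0.15 to 8 N (touching, given way by less than about 2.5 mm); the plate lies flat on the bench, all is at rest and released (all of step 2 and x of foot in the frame of plate_top between -0.017 and 0.017 m and y of foot in the frame of plate_top between -0.017 and 0.017 m and contact force between foot and plate below 8 N and angle between plate_top's own z axis and vertical below 0.04 rad and linear speed of plate below 0.01 m/s and velocity of joint knob between -0.05 and 0.05 rad/s).
It fails at once if the foot is driven hard onto the plate (over 15 N) (contact force between foot and plate above 15 N).
It fails at once if a bystander (die, pot, brush, knife or cast) is pushed away (over 30 mm) (distance of any of die, wax_pot, brush, wax_knife, cast from where it was at the start of the episode above 0.03 m).
It also fails if it takes over 67 s, if anything falls off the work surface, if the arm or the gripper's body presses on something with over 40 N, if the wrist force passes 120 N, or if a joint passes its speed limit or range.

ROBOT

A 6-joint arm with a two-finger parallel gripper is mounted at the origin on the work surface. World frame = base frame: x ahead of the robot, y to its left, z up, the work surface at z = 0. Lengths are in m, angles in degrees, forces in N, time in s.
With the tool pointing down it reaches from about 0.225 to 0.725 m from the base axis. Payload 3.1 kg.
Tool frame: the origin (TCP) lies on the centre line of the jaws, within the pads' length; the fingertips stand 14 mm ahead of it and the grasp point (between the pads) lies 5 mm behind it; z points along the fingers, y is the line along which they close (so a half turn about z gives the same grasp; the last joint's range is limited). The gripper opens to 85 mm and grips with 20 to 120 N. Pads are 22 mm wide; open, the fingers measure 114 mm over their backs; the gripper's body (76 mm by 85 mm) begins 54 mm behind the grasp point. The pads swing forward as they close: fully open they stand 13 mm farther back than shut.
Start: joints at [65.902, 2.75, 5.684, 92.934, 0, 82.678], TCP at [0.152, 0.503, 0.245] pointing down, gripper open.
Joint ranges: [-166.93, 166.93], [-56.73, 111.36], [-69.38, 81.34], [-121.58, 131.49], [-85.45, 84.26], [-180, 180]. Speed limits (degrees/s): [159.86, 159.86, 180, 180, 180, 180].

INTERFACE

Orientations are given as [roll, pitch, yaw] about the fixed x, y, z axes, in that order (R = Rz(yaw) Ry(pitch) Rx(roll)).
In Python, from station import monitor, viewer, env gives the robot as it stands.
- The arm moves only by the shell command python3 -m inch 'ROWS'. ROWS is JSON, a list that holds one entry, the list of rows, each a list of 5 numbers: the opening, from -1 (shut) to 1 (fully open), then the shift along the tool's x, y, z in mm, then the turn about the tool's z in rad. A call has 1 to 10 rows; each row shifts and turns the commanded pose from where the row before left it, along the tool's axes as they then stand; what a row does not reach is not made up. A row lasts 1/12 s, in which the tool goes at most 41.7 mm and 7.16 degrees, less where a joint would pass 70% of its speed; a pose out of reach is approached as far as the arm can. A call with a gripper value outside its range is refused whole. The fingers move at their own pace and stop on an object; the grip force is fixed at half the most. Time passes only in rows, so rows that do not move let the fingers close. It gives the time, the measured TCP pose, the force, the opening and the grip force at its end, in the units of the state.
- monitor.read_state(): the state, without advancing time (a new reading comes with each control period).
- viewer.grab_frame(name): name is "side" or "top"; returns a dict with "color" (400x640x3 uint8, red, green, blue), "vfov" (degrees; the focal length in pixels is half the picture's height over the tangent of half this angle, whatever the lens; pixels are square), "cx", "cy" (the principal point, pixels), "camera_from_world" (4x4, takes a point from world to camera coordinates). Camera axes: x right, y down, z forward; pixel columns grow to the right and rows downward; lengths in m; the calibration is good to about 2 mm. A picture is of the moment at which its call begins. There is no depth.
- env.sign_off(): hands the job in; it is judged then, once.
The state is a dict: "t": time; "joint_pos": joint angles; "qvel": joint speeds; "tau": joint torques, N m; "tcp_pos": TCP position; "tool_rot": TCP orientation; "ft_force": force on the tool from outside, world axes, zero at the start; "moment": the same for the moment, N m; "opening": finger opening in m; "grasp_force": force on a finger pad.
Only numpy, scipy, OpenCV 4.12 (cv2) and the standard library are available. Lean on these libraries where they do the work, as an engineer would, in place of code of your own. Each camera call takes 0.05 s, during which the arm holds its last target. There are 200 camera calls.

## Working session

There is one attempt and no reset: what is moved stays moved. The work goes in short steps, Python scripts to look and compute and a shell command to move; the robot and the scene stay as the last step left them, time stands still between calls to the robot, and variables do not carry over. Pictures are saved under pics/ and viewed, at most 10 in all, crops included, and the job is handed in when it is done.

```bash
ls; mkdir -p pics; python3 - <<'E'
from station import monitor, viewer, env
import cv2,json,numpy as np
for n in ("side","top"):
    f=viewer.grab_frame(n); cv2.imwrite(f"pics/{n}0.png",f["color"][:,:,::-1])
    np.savez(f"pics/{n}0.npz",**{k:np.array(v) for k,v in f.items()})
    print(n,f["vfov"],f["cx"],f["cy"],np.round(f["camera_from_world"],3).tolist())
print(monitor.read_state())
E
```

```text
pics
side 52.076167954139656 322.390971565953 200.11982753259878 [[0.853, -0.521, 0.013, -0.554], [-0.41, -0.685, -0.602, 0.198], [0.322, 0.508, -0.799, 1.233], [0.0, 0.0, 0.0, 1.0]]
top 55.814265696544986 324.76692363971154 187.84938650595547 [[-0.119, -0.993, -0.001, -0.066], [-0.97, 0.116, -0.214, 0.578], [0.212, -0.024, -0.977, 1.326], [0.0, 0.0, 0.0, 1.0]]
{'t': 0.1, 'joint_pos': array([ 6.59002864e+01,  2.78945979e+00,  5.59910029e+00,  9.29332557e+01,
       -1.42381541e-04,  8.26779780e+01]), 'qvel': array([ 0.09338849, -0.03626137,  0.28558772,  0.04284331,  0.05217458,
        0.0486132 ]), 'tau': array([ 3.48037727e-03, -3.39851725e+01,  3.20936108e+01,  1.57623889e-02,
       -1.73608614e-04,  3.24146725e-06]), 'tcp_pos': array([0.15133769, 0.50216207, 0.24421379]), 'tool_rot': array([-1.79877375e+02, -1.56130139e-02,  1.63222292e+02]), 'ft_force': array([ 1.05965832, -0.97750297,  0.44824807]), 'moment': array([-0.00502729,  0.01041699, -0.00883733]), 'grasp_force': 0.0, 'opening': 0.08518607770756781}
```

View pics/top0.png

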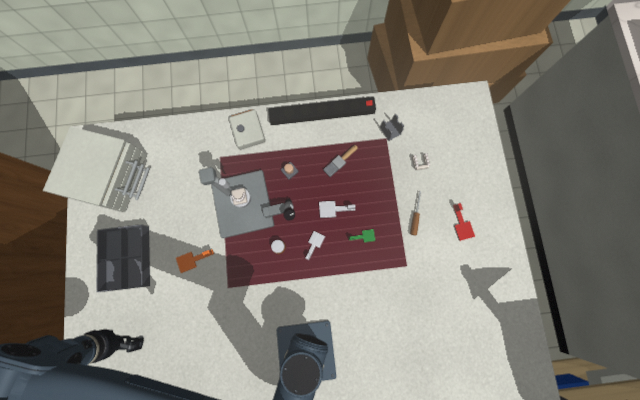

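View pics/side0.png

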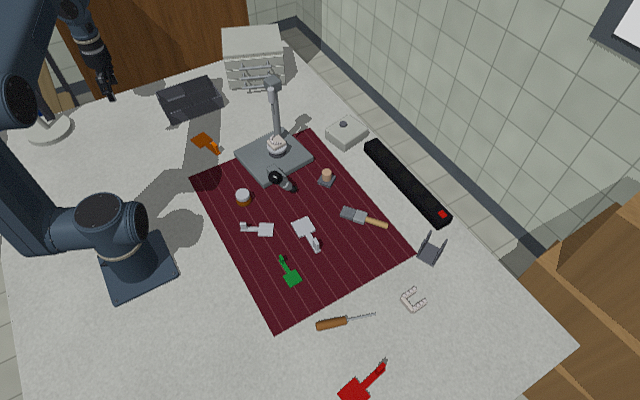

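Top view: the knob is at about (288,212). The larger white plate has its square at (328,209) and its tab at (350,207). The smaller look-alike is at (316,240). In the side view the knob is at (276,178) and the plate at (304,228). I'll enlarge both.

```bash
python3 - <<'E'
import cv2
t=cv2.imread("pics/top0.png")[170:270,230:390]; s=cv2.imread("pics/side0.png")[160:260,230:390]
a=cv2.resize(t,None,fx=5,fy=5,interpolation=cv2.INTER_CUBIC);b=cv2.resize(s,None,fx=5,fy=5,interpolation=cv2.INTER_CUBIC)
for im,(x0,y0) in((a,(230,170)),(b,(230,160))):
    for i in range(0,160,20): cv2.putText(im,str(x0+i),(i*5,10),0,.4,(0,255,255)); cv2.line(im,(i*5,12),(i*5,20),(0,255,255))
    for i in range(0,100,20): cv2.putText(im,str(y0+i),(0,i*5+4),0,.4,(0,255,255)); 
cv2.imwrite("pics/ct.png",a);cv2.imwrite("pics/cs.png",b)
E
```

```text
(no output)
```

View pics/ct.png

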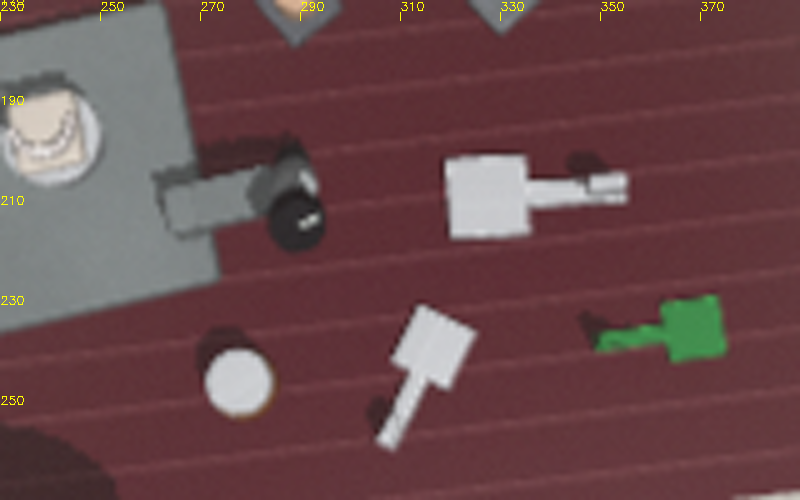

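View pics/cs.png

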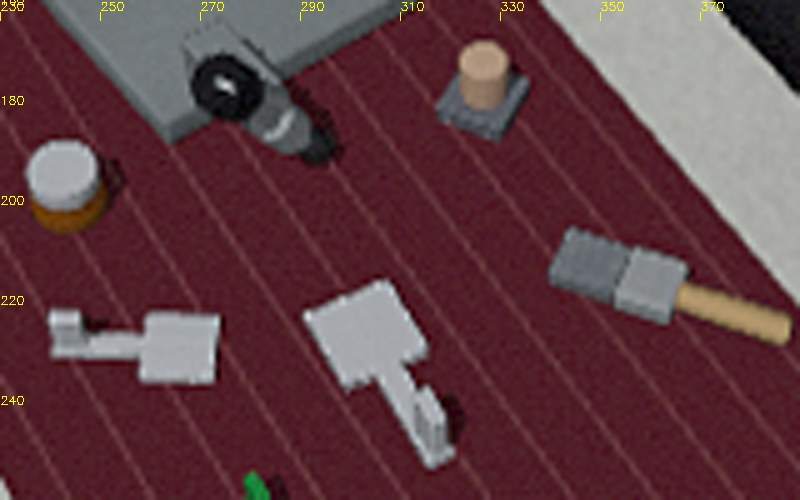

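The crops show the square's corners, the tab, the knob disc and the foot clearly: the foot is at about (294,189) in the side view. Next I fit the models to these.

```bash
cat > h.py <<'E'
import numpy as np
from scipy.optimize import least_squares
C={}
for n in("top","side"):
    f=np.load(f"pics/{n}0.npz"); C[n]=(200/np.tan(np.radians(f["vfov"]/2)),f["cx"],f["cy"],f["camera_from_world"])
def proj(n,P):
    F,cx,cy,T=C[n]; p=np.atleast_2d(P)@T[:3,:3].T+T[:3,3]
    return np.c_[cx+F*p[:,0]/p[:,2],cy+F*p[:,1]/p[:,2]]
def ray(n,uv,z):
    F,cx,cy,T=C[n]; d=T[:3,:3].T@np.array([(uv[0]-cx)/F,(uv[1]-cy)/F,1]); c=-T[:3,:3].T@T[:3,3]
    return c+d*(z-c[2])/d[2]
def crop(n,L): return (np.array(L,float)+.5)/5-.5+np.array([230,170 if n=="top" else 160])
E
python3 - <<'E'
from h import *
for n in C: print(n,"cam",-C[n][3][:3,:3].T@C[n][3][:3,3])
# base edges, base top z unknown ~20mm
a,b,c=[ray("top",p,.02) for p in crop("top",[(160,2),(218,278),(2,332)])]
print("base edge yaws",np.degrees(np.arctan2(*(a-b)[1::-1])),np.degrees(np.arctan2(*(c-b)[1::-1])))
# plate: corners in world
T=crop("top",[(446,158),(528,155),(531,237),(451,239)]);S=crop("side",[(305,316),(384,281),(427,356),(347,388)])
for n,q in(("top",T),("side",S)):
    w=np.array([ray(n,p,.01) for p in q]); print(n,w.round(4)[:,:2].tolist(),w.mean(0).round(4),np.linalg.norm(w-np.roll(w,1,0),axis=1).round(4))
L=np.array([[-.03,-.03],[-.03,.03],[.03,.03],[.03,-.03]])
def plate(v,loc,z):
    c,s=np.cos(v[2]),np.sin(v[2]); return np.c_[np.array(loc)@np.array([[c,s],[-s,c]])+v[:2],np.full(len(loc),z)]
# tongue dir = -y local ~ world -y => yaw~0 ; world: x fwd(up in top), top img corner order TL(+x,+y),TR(+x,-y),BR(-x,-y),BL(-x,+y)
loc=[[.03,.03],[.03,-.03],[-.03,-.03],[-.03,.03]]
# side: order matched by nearest
w=np.array([ray("side",p,.01)[:2] for p in S]); w-=w.mean(0)
ls=[[.03*np.sign(p[0]),.03*np.sign(p[1])] for p in w]
r=least_squares(lambda v:np.r_[(proj("top",plate(v,loc,.01))-T).ravel(),(proj("side",plate(v,ls,.01))-S).ravel()],[.4,-.1,0])
print("plate",r.x[:2].round(4),np.degrees(r.x[2]),"rms px",np.sqrt(np.mean(r.fun**2)),ls)
tt=[[0,-.089]]; print("tab top pred full px",proj("top",plate(r.x,tt,.048)),proj("side",plate(r.x,tt,.048)))
print("tab measured", crop("top",[(609,182)]))
# knob
for psi in (8,13,18):
    p=np.radians(psi); ax=np.array([-np.sin(np.pi/6)*np.cos(p),-np.sin(np.pi/6)*np.sin(p),np.cos(np.pi/6)])
    e1=np.cross(ax,[0,0,1]);e1/=np.linalg.norm(e1);e2=np.cross(ax,e1); th=np.linspace(0,2*np.pi,90)
    ring=.019*(np.cos(th)[:,None]*e1+np.sin(th)[:,None]*e2); cyl=np.r_[ring+.015*ax,ring-.015*ax]
    def res(v):
        t=proj("top",v+cyl);s=proj("side",v+cyl);st=proj("side",v+ring+.015*ax)
        a=crop("top",[(268,0),(325,252)]);b=crop("side",[(191,53),(262,120)])
        return np.r_[t[:,0].min()-a[0,0],t[:,0].max()-a[1,0],t[:,1].max()-a[1,1],s[:,0].min()-b[0,0],s[:,1].min()-b[0,1],st[:,1].max()-b[1,1]]
    k=least_squares(res,[.4,.0,.123]); foot=k.x-.125*ax
    fp=proj("side",foot)[0]; print("knob",psi,k.x.round(4),k.fun.round(2),"foot",foot.round(4),"crop px foot",((fp-[230,160]+.5)*5-.5).round(0))
E
```

```text
top cam [ 0.27110086 -0.10065506  1.41907152]
side cam [ 0.15671864 -0.77934046  1.11085322]
base edge yaws 6.619193542215801 97.3340026041152
top [[0.5285, -0.1071], [0.5234, -0.1691], [0.461, -0.1635], [0.4666, -0.1037]] [ 0.4949 -0.1358  0.01  ] [0.0619 0.0622 0.0626 0.0601]
side [[0.4653, -0.1044], [0.5228, -0.1068], [0.5171, -0.1712], [0.4617, -0.1658]] [ 0.4917 -0.137   0.01  ] [0.0615 0.0576 0.0647 0.0557]
plate [ 0.4931 -0.1363] -4.124297736423728 rms px 0.5135337959982038 [[np.float64(-0.03), np.float64(0.03)], [np.float64(0.03), np.float64(0.03)], [np.float64(0.03), np.float64(-0.03)], [np.float64(-0.03), np.float64(-0.03)]]
tab top pred full px [[351.83670664 206.68467644]] [[315.48107915 241.26998244]]
tab measured [[351.4 206. ]]
knob 8 [0.4768 0.002  0.1173] [ 0.05 -0.06  0.57  0.47  0.84 -1.04] foot [0.5387 0.0107 0.009 ] crop px foot [318. 151.]
knob 13 [0.4767 0.002  0.1179] [-0.12  0.11  0.55  0.46  0.79 -0.98] foot [0.5376 0.016  0.0097] crop px foot [313. 146.]
knob 18 [0.4765 0.0019 0.1186] [-0.28  0.26  0.54  0.45  0.75 -0.93] foot [0.5359 0.0212 0.0103] crop px foot [307. 142.]
```

```bash
cat >> h.py <<'E'
def go(target,yaw=None):
    from station import monitor
    from scipy.spatial.transform import Rotation as R
    s=monitor.read_state(); r=R.from_euler("xyz",s["tool_rot"],degrees=True)
    d=r.inv().apply(np.array(target)-s["tcp_pos"])*1000
    print("tool-axis mm",d.round(1),"turn rad",None if yaw is None else round(np.radians((s["tool_rot"][2]-yaw+90)%180-90),3),"t",s["t"],"tcp",s["tcp_pos"].round(4),s["tool_rot"].round(1),"q",s["joint_pos"].round(0))
E
python3 - <<'E'
from h import *
psi=7;p=np.radians(psi); ax=np.array([-.5*np.cos(p),-.5*np.sin(p),.866])
e1=np.cross(ax,[0,0,1]);e1/=np.linalg.norm(e1);e2=np.cross(ax,e1); th=np.linspace(0,2*np.pi,90)
ring=.019*(np.cos(th)[:,None]*e1+np.sin(th)[:,None]*e2); cyl=np.r_[ring+.015*ax,ring-.015*ax]
def res(v):
    v=np.r_[v,.1237]
    t=proj("top",v+cyl);s=proj("side",v+cyl);st=proj("side",v+ring+.015*ax)
    a=crop("top",[(268,0),(325,252)]);b=crop("side",[(191,53),(262,120)])
    return np.r_[t[:,0].min()-a[0,0],t[:,0].max()-a[1,0],t[:,1].max()-a[1,1],s[:,0].min()-b[0,0],s[:,1].min()-b[0,1],st[:,1].max()-b[1,1]]
k=least_squares(res,[.47,0]); v=np.r_[k.x,.1237];foot=v-.125*ax
print(v,k.fun.round(2),"foot",foot,"foot seen side",ray("side",crop("side",[(320,148)])[0],.019))
E
python3 -m inch '[[[1,0,0,0,0.12],[1,0,0,0,0.12],[1,0,0,0,0.12],[1,0,0,0,0.12],[1,0,0,0,0.12],[1,0,0,0,0.12],[1,0,0,0,0.12],[1,0,0,0,0.12],[1,0,0,0,0.12],[1,0,0,0,0.12]]]'
python3 -c "
from h import *;go([.4867,-.2251,.245],85.9)"
```

```text
[ 4.75164657e-01 -3.94676366e-04  1.23700000e-01] [ 0.62  0.5   0.72  0.16  0.17 -1.67] foot [0.53719879 0.00722216 0.01545   ] foot seen side [0.53769439 0.00549203 0.019     ]
t: 0.93
tcp_pos: [0.1514, 0.5023, 0.2446]
tool_rot: [-180.0, 0.1, 94.1]
ft_force: [0.9, -0.8, -0.2]
opening: 0.0853
grasp_force: 0.0
tool-axis mm [-7.497e+02  2.820e+02  3.000e-01] turn rad 0.144 t 0.9333 tcp [0.1514 0.5023 0.2446] [-1.80e+02  1.00e-01  9.41e+01] q [ 66.   3.   6.  93.  -0. 152.]
```

```bash
python3 -m inch '[[[1,0,0,0,0.072],[1,0,0,0,0.072],[1,-35,19,0,0],[1,-35,19,0,0],[1,-35,19,0,0],[1,-35,19,0,0],[1,-35,19,0,0],[1,-35,19,0,0],[1,-35,19,0,0],[1,-35,19,0,0]]]'
python3 -m inch '[[[1,-35,19,0,0],[1,-35,19,0,0],[1,-35,19,0,0],[1,-35,19,0,0],[1,-35,19,0,0],[1,-35,19,0,0],[1,-35,19,0,0],[1,-35,19,0,0],[1,-35,19,0,0],[1,-35,19,0,0]]]'
python3 -c "
from h import *;go([.4867,-.2251,.1],85.9)"
```

```text
t: 1.77
tcp_pos: [0.2847, 0.2115, 0.2449]
tool_rot: [-180.0, 0.0, 86.3]
ft_force: [0.7, 0.6, 0.7]
opening: 0.0856
grasp_force: 0.0
t: 2.6
tcp_pos: [0.4514, -0.1506, 0.2447]
tool_rot: [-180.0, -0.0, 86.2]
ft_force: [0.9, 0.6, 0.4]
opening: 0.0858
grasp_force: 0.0
tool-axis mm [-72.1  40.3 144.7] turn rad 0.005 t 2.6 tcp [ 0.4514 -0.1506  0.2447] [-180.    -0.    86.2] q [-27.  -5.  -2.  93.   0.  67.]
```

```bash
python3 -m inch '[[[1,-35,19,0,0],[1,0,0,0,0],[1,0,0,0,0]]]'
python3 -c "
from h import *;go([.4867,-.2251,.032],85.9)"
```

```text
t: 2.85
tcp_pos: [0.4676, -0.1863, 0.2433]
tool_rot: [-179.8, -0.1, 86.0]
ft_force: [-1.1, 0.8, 0.0]
opening: 0.0852
grasp_force: 0.0
tool-axis mm [-37.8  22.5 211.1] turn rad 0.002 t 2.85 tcp [ 0.4676 -0.1863  0.2433] [-1.798e+02 -1.000e-01  8.600e+01] q [-29.  -0.   2.  93.   0.  65.]
```

```bash
python3 -m inch '[[[1,-35,20,0,0],[1,-3,2,35,0],[1,0,0,35,0],[1,0,0,35,0],[1,0,0,30,0],[1,0,0,0,0],[1,0,0,0,0]]]'
python3 - <<'E'
from h import *;go([.4867,-.2251,.032],85.9)
from station import viewer
import cv2
o=[]
f=viewer.grab_frame("side")["color"][:,:,::-1]; o.append(cv2.resize(f[200:270,270:360],None,fx=6,fy=6,interpolation=2)[:, :400])
f=viewer.grab_frame("top")["color"][:,:,::-1]; o.append(cv2.resize(f[170:240,310:376],None,fx=6,fy=6,interpolation=2)[:, :400])
m=min(len(i) for i in o);cv2.imwrite("pics/a.png",np.hstack([i[:m] for i in o]))
E
```

```text
t: 3.43
tcp_pos: [0.4854, -0.2218, 0.1086]
tool_rot: [-179.7, -0.2, 86.3]
ft_force: [0.3, 0.5, 0.4]
opening: 0.0853
grasp_force: 0.0
tool-axis mm [-3.4  1.9 76.6] turn rad 0.007 t 3.4333 tcp [ 0.4854 -0.2218  0.1086] [-179.7   -0.2   86.3] q [-32.   5.  -7.  78.   0.  62.]
```

View pics/a.png

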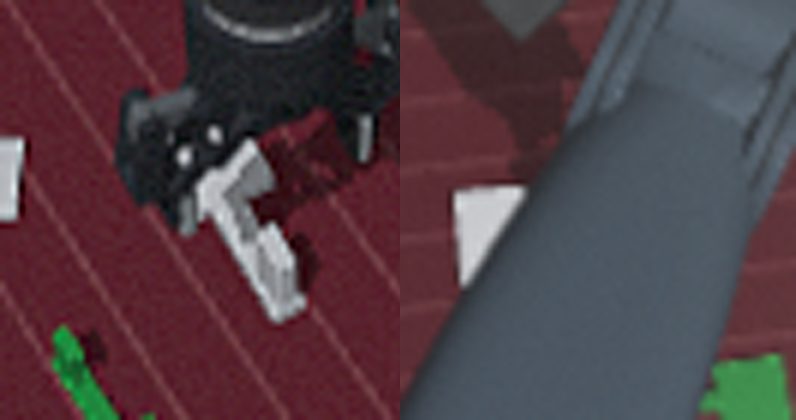

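In the side view the open fingers straddle the tongue line above the plate. The tab at about crop (278,265) is clear, so I go down and grip it.

```bash
python3 -m inch '[[[1,-3,2,25,0],[1,0,0,25,0],[1,0,0,20,0],[1,0,0,4,0],[1,0,0,0,0],[1,0,0,0,0]]]'
python3 -c "
from h import *;go([.4867,-.2251,.032],85.9)"
```

```text
t: 4.03
tcp_pos: [0.4908, -0.2281, 0.0391]
tool_rot: [179.8, 0.1, 86.2]
ft_force: [-0.0, -0.4, 1.0]
opening: 0.0856
grasp_force: 0.0
tool-axis mm [ 2.7 -4.3  7.1] turn rad 0.006 t 4.0333 tcp [ 0.4908 -0.2281  0.0391] [1.798e+02 1.000e-01 8.620e+01] q [-32.   8. -12.  69.   0.  62.]
```

```bash
python3 -m inch '[[[1,2,-4,7,0],[-1,0,0,0,0],[-1,0,0,0,0],[-1,0,0,0,0],[-1,0,0,0,0],[-1,0,0,0,0],[-1,0,0,0,0],[-1,0,0,0,0],[-1,0,0,0,0]]]'
python3 -c "
from h import *;go([.4867,-.2251,.032],85.9)"
```

```text
t: 4.78
tcp_pos: [0.4858, -0.2253, 0.0297]
tool_rot: [179.9, 0.0, 86.2]
ft_force: [0.6, -0.6, 0.7]
opening: 0.0114
grasp_force: 59.9
tool-axis mm [ 0.2  0.9 -2.3] turn rad 0.005 t 4.7833 tcp [ 0.4858 -0.2253  0.0297] [179.9   0.   86.2] q [-32.   8. -14.  68.   0.  62.]
```

```bash
python3 -m inch '[[[-1,9,2.4,0,0],[-1,9,2.4,0,0],[-1,9,2.4,0,0],[-1,9,2.4,0,0],[-1,9,2.4,0,0],[-1,9,2.4,0,0],[-1,9,2.4,0,0],[-1,9,2.4,0,0],[-1,0,0,0,0],[-1,0,0,0,0]]]'
python3 -c "
from h import *;go([.5327,-.0818,.0297],85.9)"
```

```text
t: 5.62
tcp_pos: [0.5101, -0.1521, 0.0297]
tool_rot: [179.9, -0.2, 86.3]
ft_force: [0.2, 2.1, 6.1]
opening: 0.0111
grasp_force: 60.4
tool-axis mm [71.6 18.1  0.3] turn rad 0.008 t 5.6167 tcp [ 0.5101 -0.1521  0.0297] [179.9  -0.2  86.3] q [-24.   8. -14.  68.   0.  70.]
```

```bash
python3 -m inch '[[[-1,9,2.3,0,0],[-1,9,2.3,0,0],[-1,9,2.3,0,0],[-1,9,2.3,0,0],[-1,9,2.3,0,0],[-1,9,2.3,0,0],[-1,9,2.3,0,0],[-1,9,2,0,0],[-1,0,0,0,0],[-1,0,0,0,0]]]'
python3 - <<'E'
from h import *;go([.5327,-.0818,.0297],85.9)
from station import viewer
import cv2
f=viewer.grab_frame("side")["color"][:,:,::-1]; a=cv2.resize(f[150:230,240:345],None,fx=7,fy=7,interpolation=2);cv2.imwrite("pics/b.png",a)
for P in ([.5372,.0072,.0155],[.54,.0075,.01]): print(((proj("side",P)[0]-[240,150]+.5)*7-.5).round())
E
```

```text
t: 6.45
tcp_pos: [0.5327, -0.082, 0.0297]
tool_rot: [179.9, -0.1, 86.3]
ft_force: [0.0, 0.1, 5.1]
opening: 0.0114
grasp_force: 60.5
tool-axis mm [ 0.2 -0.  -0. ] turn rad 0.007 t 6.45 tcp [ 0.5327 -0.082   0.0297] [ 1.799e+02 -1.000e-01  8.630e+01] q [-16.   8. -13.  68.   0.  78.]
[376. 280.]
[381. 284.]
```

View pics/b.png

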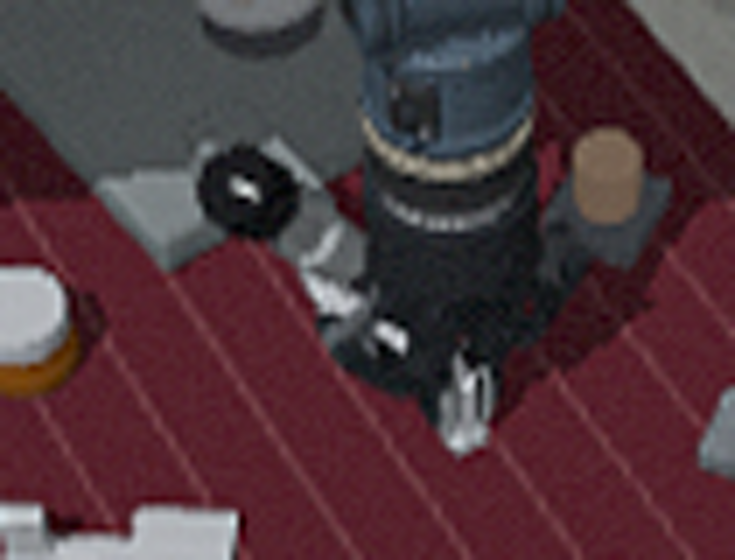

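The plate's corner shows beside the foot and the die is untouched. I release it, back up and look again.

```bash
python3 -m inch '[[[-0.1,0,0,0,0],[-0.1,0,0,0,0],[-0.1,0,0,0,0],[-0.1,0,0,-20,0],[-0.1,0,0,-35,0],[-0.1,-20,0,-35,0],[-0.1,-20,0,-35,0],[-0.1,-30,0,-35,0],[-0.1,-35,-15,-25,0],[-0.1,-20,-35,0,0]]]'
python3 -m inch '[[[0.4,0,-30,0,0],[0.4,0,-30,0,0],[0.4,0,-30,0,0],[0.4,0,0,0,0]]]'
python3 - <<'E'
from h import *;go([.5327,-.0818,.0297],85.9)
from station import viewer
import cv2
o=[]
for n,(x,y) in(("side",(235,150)),("top",(260,170))):
    f=viewer.grab_frame(n)["color"][:,:,::-1]; o.append(cv2.resize(f[y:y+75,x:x+100],None,fx=6,fy=6,interpolation=2)[:450,:400 if n=="top" else 600])
cv2.imwrite("pics/c.png",cv2.resize(np.hstack(o),None,fx=.8,fy=.8,interpolation=cv2.INTER_AREA))
E
```

```text
t: 7.33
tcp_pos: [0.48, -0.2033, 0.2142]
tool_rot: [179.4, 0.3, 86.2]
ft_force: [0.0, -0.7, 0.3]
opening: 0.0382
grasp_force: 0.0
t: 7.67
tcp_pos: [0.3809, -0.1918, 0.2075]
tool_rot: [-179.7, -0.2, 86.1]
ft_force: [0.6, 0.6, -1.2]
opening: 0.0595
grasp_force: 0.0
tool-axis mm [119.7 144.9 177.3] turn rad 0.003 t 7.6667 tcp [ 0.3809 -0.1918  0.2075] [-179.7   -0.2   86.1] q [-36. -12. -12.  90.  -0.  58.]
```

View pics/c.png

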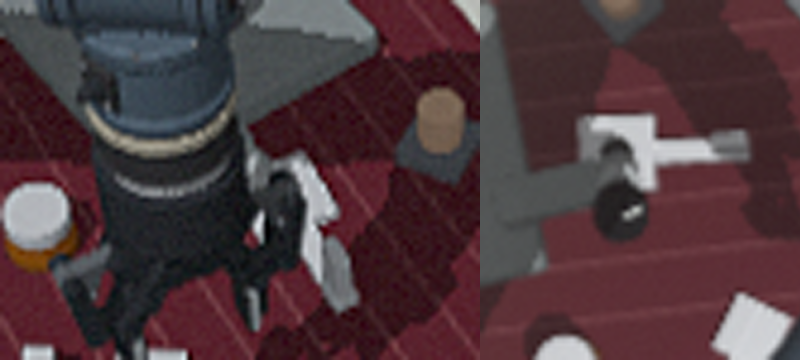

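Top panel: the square (corners about (580,118), (655,115), (658,190)) lies under the leaning screw, and the knob sits at (620,210). I check the plate position from those corners, then turn the tool for the knob.

```bash
python3 -m inch '[[[-1,0,0,-10,-0.12],[-1,0,0,0,-0.12],[-1,0,0,0,-0.12],[-1,0,0,0,-0.12],[-1,0,0,0,-0.12],[-1,0,0,0,-0.12],[-1,0,0,0,-0.12],[-1,0,0,0,-0.12],[-1,0,0,0,-0.12],[-1,0,0,0,-0.12]]]'
python3 -m inch '[[[-1,0,0,0,-0.12],[-1,0,0,0,-0.12],[-1,0,0,0,-0.12],[-1,0,0,0,-0.12],[-1,0,0,0,-0.1],[-1,0,0,0,0]]]'
python3 - <<'E'
from h import *
c=[np.array([260+(u-480)/4.8-.4,170+v/4.8-.4]) for u,v in((580,118),(655,115),(658,190))]
w=[ray("top",p,.01) for p in c]; print(np.round(w,4),"centre",(w[0]+w[2])/2)
go([.484,.0006,.175],187)
E
```

```text
t: 8.6
tcp_pos: [0.3871, -0.1934, 0.2185]
tool_rot: [180.0, -0.0, 155.4]
ft_force: [-0.1, 0.4, 0.9]
opening: 0.0
grasp_force: 0.0
t: 9.1
tcp_pos: [0.3869, -0.1934, 0.2185]
tool_rot: [180.0, 0.0, -171.6]
ft_force: [-0.1, 0.4, -0.7]
opening: -0.0001
grasp_force: 0.0
[[ 0.5728  0.0348  0.01  ]
 [ 0.5681 -0.0245  0.01  ]
 [ 0.508  -0.0207  0.01  ]] centre [0.540389   0.00707535 0.01      ]
tool-axis mm [-124.2  177.8   43.6] turn rad 0.024 t 9.1 tcp [ 0.3869 -0.1934  0.2185] [ 180.     0.  -171.6] q [-35. -11. -11.  91.   0. -44.]
```

```bash
python3 -m inch '[[[-1,-18,25,0,0],[-1,-18,25,0,0],[-1,-18,25,0,0],[-1,-18,25,0,0],[-1,-18,25,0,0],[-1,-18,25,0,0],[-1,-16,25,0,0],[-1,0,3,20,0.02],[-1,0,0,15,0],[-1,0,0,0,0]]]'
python3 -c "
from h import *;go([.484,.0006,.165],187)"
```

```text
t: 9.93
tcp_pos: [0.4819, 0.002, 0.18]
tool_rot: [179.9, -0.4, -172.9]
ft_force: [-0.8, -0.4, -0.6]
opening: -0.0
grasp_force: 0.0
tool-axis mm [-2.  -1.7 15. ] turn rad 0.001 t 9.9333 tcp [0.4819 0.002  0.18  ] [ 179.9   -0.4 -172.9] q [ -8.  -4.  -8.  86.   0. -15.]
```

```bash
python3 -m inch '[[[-1,-2,-1.5,8,0],[-1,0,0,5,0],[-1,0,0,0,0],[-1,0,0,0,0]]]'|egrep 'tcp|force'
for i in 1; do :; done; python3 -m inch '[[[-1,0,0,2,0],[-1,0,0,0,0],[-1,0,0,0,0]]]'|egrep 'tcp|ft'
python3 -m inch '[[[-1,0,0,2,0],[-1,0,0,0,0],[-1,0,0,0,0]]]'|egrep 'tcp|ft'
python3 -m inch '[[[-1,0,0,2,0],[-1,0,0,0,0],[-1,0,0,0,0]]]'|egrep 'tcp|ft'
python3 -m inch '[[[-1,0,0,1,0],[-1,0,0,0,0],[-1,0,0,0,0]]]'|egrep 'tcp|ft'
```

```text
tcp_pos: [0.4854, -0.0012, 0.171]
ft_force: [0.4, -0.0, -0.1]
grasp_force: 0.0
tcp_pos: [0.4854, -0.001, 0.1693]
ft_force: [-0.9, -0.3, -0.2]
tcp_pos: [0.4851, -0.0008, 0.1668]
ft_force: [-0.4, 0.6, 0.1]
tcp_pos: [0.4851, -0.0008, 0.1646]
ft_force: [-1.0, -0.1, 0.0]
tcp_pos: [0.4852, -0.0008, 0.1638]
ft_force: [0.0, -0.4, -0.4]
```

```bash
python3 -m inch '[[[-1,0,0,1,0],[-1,0,0,0,0],[-1,0,0,0,0]]]'|egrep 'tcp|ft'
python3 -m inch '[[[-1,0,0,1,0],[-1,0,0,0,0],[-1,0,0,0,0]]]'|egrep 'tcp|ft'
python3 -m inch '[[[-1,0,0,1,0],[-1,0,0,0,0],[-1,0,0,0,0]]]'|egrep 'tcp|ft'
python3 -m inch '[[[-1,0,0,1,0],[-1,0,0,0,0],[-1,0,0,0,0]]]'|egrep 'tcp|ft'
python3 -m inch '[[[-1,0,0,1,0],[-1,0,0,0,0],[-1,0,0,0,0]]]'|egrep 'tcp|ft'
```

```text
tcp_pos: [0.4852, -0.0008, 0.1627]
ft_force: [0.2, -1.1, 0.8]
tcp_pos: [0.4852, -0.0008, 0.1617]
ft_force: [0.1, -0.5, -0.9]
tcp_pos: [0.4853, -0.0008, 0.1612]
ft_force: [-0.8, 0.0, 1.1]
tcp_pos: [0.4854, -0.0008, 0.1608]
ft_force: [-1.9, 0.5, 4.5]
tcp_pos: [0.4854, -0.0008, 0.1606]
ft_force: [-2.4, 0.4, 7.2]
```

Contact is at TCP z ≈ 0.161, which puts the knob centre at 0.1246 and the angle at about 1.5 rad, inside the stated range. So about 4.2 rad more is needed. I set up for the first turning stroke.

```bash
python3 -m inch '[[[-1,0,0,-25,0],[0.5,0,0,-20,0],[0.5,0,0,0,-0.122],[0.5,0,0,0,-0.122],[0.5,0,0,0,-0.122],[0.5,0,0,0,-0.122],[0.5,0,0,0,-0.122],[0.5,0,0,0,0]]]'
python3 -c "
from h import *;go([.4752,-.0004,.1187],-138)"
```

```text
t: 13.18
tcp_pos: [0.4852, -0.0008, 0.2034]
tool_rot: [180.0, -0.0, -137.9]
ft_force: [-0.4, -0.2, -0.3]
opening: 0.064
grasp_force: 0.0
tool-axis mm [ 7.1  6.9 84.7] turn rad 0.002 t 13.1833 tcp [ 0.4852 -0.0008  0.2034] [ 180.    -0.  -137.9] q [ -8.  -3.  -5.  88.  -0. -50.]
```

```bash
python3 -m inch '[[[0.5,7,7,0,0],[0.5,0,0,25,0],[0.5,0,0,25,0],[0.5,0,0,20,0],[0.5,0,0,13,0],[0.5,0,0,0,0],[0.5,0,0,0,0]]]'
python3 -c "
from h import *;go([.4752,-.0004,.1196],-138)"
```

```text
t: 13.77
tcp_pos: [0.4745, -0.0002, 0.1199]
tool_rot: [179.9, -0.1, -138.1]
ft_force: [-0.1, 0.1, 0.6]
opening: 0.0641
grasp_force: 0.0
tool-axis mm [-0.4 -0.6  0.3] turn rad -0.002 t 13.7667 tcp [ 4.745e-01 -2.000e-04  1.199e-01] [ 1.799e+02 -1.000e-01 -1.381e+02] q [ -8.  -4. -15.  79.  -0. -50.]
```

```bash
python3 -m inch '[[[-1,0,0,0,0],[-1,0,0,0,0],[-1,0,0,0,0],[-1,0,0,0,0],[-1,0,0,0,0]]]'
python3 -m inch '[[[-1,0,0,0.2,0.12],[-1,0,0,0.2,0.12],[-1,0,0,0,0]]]'
python3 -c "
from station import monitor as m;print(m.read_state()['moment'])"
```

```text
t: 14.18
tcp_pos: [0.4747, 0.0012, 0.1233]
tool_rot: [179.9, 0.1, -138.0]
ft_force: [-5.1, 5.0, 7.1]
opening: 0.0404
grasp_force: 59.6
t: 14.43
tcp_pos: [0.4764, 0.0016, 0.1213]
tool_rot: [179.9, 0.3, -152.0]
ft_force: [-0.4, 8.4, -2.0]
opening: 0.0385
grasp_force: 66.7
[ 0.64557755 -0.6719116  -0.74336116]
```

```bash
python3 -m inch '[[[-1,0,0,0.2,0.12],[-1,0,0,0.2,0.12],[-1,0,0,0.2,0.12],[-1,0,0,0.2,0.12],[-1,0,0,0,0]]]'
python3 -c "
from station import monitor as m;print(m.read_state()['moment'])"
python3 -m inch '[[[-1,0,0,0.2,0.12],[-1,0,0,0.2,0.12],[-1,0,0,0.2,0.12],[-1,0,0,0.2,0.12],[-1,0,0,0,0]]]'
python3 -c "
from station import monitor as m;print(m.read_state()['moment'])"
```

```text
t: 14.85
tcp_pos: [0.4772, 0.0015, 0.1206]
tool_rot: [179.7, 0.3, -179.2]
ft_force: [3.4, 3.0, -3.7]
opening: 0.0365
grasp_force: 69.1
[ 1.82498401 -0.85872748  0.59986358]
t: 15.27
tcp_pos: [0.4744, 0.0014, 0.1237]
tool_rot: [179.8, -0.1, 153.3]
ft_force: [-9.2, 6.3, 18.2]
opening: 0.0364
grasp_force: 162.3
[1.66310534 2.27247007 0.21762163]
```

```bash
python3 -m inch '[[[0.5,0,0,0,0],[0.5,0,0,0,0],[0.5,0,0,0,0],[0.5,0,0,0,-0.12],[0.5,0,0,0,-0.12],[0.5,0,0,0,-0.12],[0.5,0,0,0,-0.12],[0.5,0,0,0,-0.12],[0.5,0,0,0,-0.12],[0.5,0,0,0,-0.12]]]'
python3 -m inch '[[[0.5,0,0,0,-0.12],[0.5,0,0,0,-0.12],[0.5,0,0,0,-0.06],[0.5,0,0,0,0],[0.5,0,0,0,0]]]'
python3 -c "
from h import *;go([.476,.001,.118],-138)"
```

```text
t: 16.1
tcp_pos: [0.4754, -0.001, 0.1186]
tool_rot: [-179.9, -0.0, -158.2]
ft_force: [-0.8, -0.1, -0.2]
opening: 0.0643
grasp_force: 0.0
t: 16.52
tcp_pos: [0.4754, -0.0008, 0.1187]
tool_rot: [-180.0, -0.0, -141.5]
ft_force: [-0.1, -0.5, -0.2]
opening: 0.0644
grasp_force: 0.0
tool-axis mm [-1.6  1.   0.7] turn rad -0.061 t 16.5167 tcp [ 0.4754 -0.0008  0.1187] [-180.    -0.  -141.5] q [ -8.  -4. -16.  79.  -0. -47.]
```

```bash
python3 -m inch '[[[0.5,-1.5,1,0.7,0],[-1,0,0,0,0],[-1,0,0,0,0],[-1,0,0,0,0],[-1,0,0,0,0],[-1,0,0,0.2,0.12],[-1,0,0,0.2,0.12],[-1,0,0,0.2,0.12],[-1,0,0,0.2,0.12],[-1,0,0,0.2,0.12]]]'
python3 -m inch '[[[-1,0,0,0.2,0.12],[-1,0,0,0.2,0.12],[-1,0,0,0.2,0.12],[-1,0,0,0.2,0.11],[-1,0,0,0,0]]]'
python3 -m inch '[[[0.5,0,0,0,0],[0.5,0,0,0,0],[0.5,0,0,0,0],[0.5,0,0,-20,0],[0.5,0,0,-30,0],[-1,0,0,-30,0],[-1,0,0,0,-0.12],[-1,0,0,0,-0.12],[-1,0,0,0,-0.12],[-1,0,0,0,-0.12]]]'
python3 -c "
from h import *;go([.4855,.0005,.165],187)"
```

```text
t: 17.35
tcp_pos: [0.4776, 0.002, 0.1167]
tool_rot: [179.9, 0.2, -176.0]
ft_force: [3.1, -1.4, 0.5]
opening: 0.0368
grasp_force: 63.9
t: 17.77
tcp_pos: [0.4745, 0.0015, 0.1202]
tool_rot: [-180.0, -0.1, 157.0]
ft_force: [-11.4, 3.0, 21.2]
opening: 0.0371
grasp_force: 156.9
t: 18.6
tcp_pos: [0.4761, 0.0012, 0.1958]
tool_rot: [-180.0, -0.0, -174.9]
ft_force: [-0.6, 0.2, 0.1]
opening: 0.0032
grasp_force: 0.0
tool-axis mm [-9.3 -1.6 30.8] turn rad -0.033 t 18.6 tcp [0.4761 0.0012 0.1958] [-180.    -0.  -174.9] q [ -8.  -5.  -7.  87.  -0. -13.]
```

```bash
python3 -m inch '[[[-1,-10,-1.5,10,0],[-1,0,0,15,0],[-1,0,0,8,0],[-1,0,0,0,0],[-1,0,0,0,0]]]'|egrep 'tcp|ft'
python3 -m inch '[[[-1,0,0,1,0],[-1,0,0,0,0],[-1,0,0,0,0]]]'|egrep 'tcp|ft'
python3 -m inch '[[[-1,0,0,1,0],[-1,0,0,0,0],[-1,0,0,0,0]]]'|egrep 'tcp|ft'
python3 -m inch '[[[-1,0,0,1,0],[-1,0,0,0,0],[-1,0,0,0,0]]]'|egrep 'tcp|ft'
python3 -m inch '[[[-1,0,0,1,0],[-1,0,0,0,0],[-1,0,0,0,0]]]'|egrep 'tcp|ft'
python3 -m inch '[[[-1,0,0,1,0],[-1,0,0,0,0],[-1,0,0,0,0]]]'|egrep 'tcp|ft'
```

```text
tcp_pos: [0.4852, 0.0008, 0.1623]
ft_force: [-0.1, 0.2, -1.0]
tcp_pos: [0.4864, 0.0007, 0.1631]
ft_force: [0.0, -1.0, -0.9]
tcp_pos: [0.4861, 0.0007, 0.1615]
ft_force: [-0.0, 0.3, -0.4]
tcp_pos: [0.4859, 0.0007, 0.1602]
ft_force: [0.4, -0.0, 0.3]
tcp_pos: [0.4859, 0.0008, 0.1592]
ft_force: [-0.0, -0.2, 0.4]
tcp_pos: [0.4861, 0.0008, 0.1584]
ft_force: [-1.0, -0.9, 0.4]
```

```bash
python3 -m inch '[[[-1,0,0,1,0],[-1,0,0,0,0],[-1,0,0,0,0]]]'|egrep 'tcp|ft'
python3 -m inch '[[[-1,0,0,1,0],[-1,0,0,0,0],[-1,0,0,0,0]]]'|egrep 'tcp|ft'
python3 -m inch '[[[-1,0,0,0.5,0],[-1,0,0,0,0],[-1,0,0,0,0]]]'|egrep 'tcp|ft'
```

```text
tcp_pos: [0.4861, 0.0007, 0.1579]
ft_force: [-1.5, -0.3, 2.5]
tcp_pos: [0.4862, 0.0007, 0.1577]
ft_force: [-1.6, 0.4, 7.4]
tcp_pos: [0.4862, 0.0007, 0.1576]
ft_force: [-2.3, -0.1, 7.6]
```

```bash
python3 -m inch '[[[-1,0,0,-20,0],[0.5,0,0,-25,0],[0.5,9,0,0,-0.12],[0.5,0,0,0,-0.12],[0.5,0,0,0,-0.12],[0.5,0,0,0,-0.12],[0.5,0,0,0,-0.12],[0.5,0,0,0,-0.04],[0.5,0,0,0,0]]]'
python3 -c "
from h import *;go([.477,.001,.1166],-138)"
```

```text
t: 21.77
tcp_pos: [0.4768, 0.0, 0.2001]
tool_rot: [180.0, -0.0, -138.5]
ft_force: [-0.1, 0.2, -0.0]
opening: 0.064
grasp_force: 0.0
tool-axis mm [-0.8  0.6 83.5] turn rad -0.009 t 21.7667 tcp [0.4768 0.     0.2001] [ 180.    -0.  -138.5] q [ -8.  -5.  -7.  88.   0. -50.]
```

```bash
python3 -m inch '[[[0.5,-1,0.5,25,0],[0.5,0,0,25,0],[0.5,0,0,22,0],[0.5,0,0,11,0],[0.5,0,0,0,0],[-1,0,0,0,0],[-1,0,0,0,0],[-1,0,0,0,0],[-1,0,0,0,0]]]'
python3 -m inch '[[[-1,0,0,0.2,0.12],[-1,0,0,0.2,0.12],[-1,0,0,0.2,0.12],[-1,0,0,0.2,0.12],[-1,0,0,0.2,0.12],[-1,0,0,0.2,0.12],[-1,0,0,0.2,0.12],[-1,0,0,0.2,0.12],[-1,0,0,0.2,0.12],[-1,0,0,0,0]]]'
python3 -m inch '[[[0.5,0,0,0,0],[0.5,0,0,0,0],[0.5,0,0,0,0],[0.5,0,0,0,-0.12],[0.5,0,0,0,-0.12],[0.5,0,0,0,-0.12],[0.5,0,0,0,-0.12],[0.5,0,0,0,-0.12],[0.5,0,0,0,-0.12],[0.5,0,0,0,-0.12]]]'
python3 -m inch '[[[0.5,0,0,0,-0.12],[0.5,0,0,0,-0.12],[0.5,0,0,0,0],[0.5,0,0,0,0]]]'
python3 -c "
from h import *;go([.478,.001,.115],-138)"
```

```text
t: 22.52
tcp_pos: [0.477, 0.0018, 0.1197]
tool_rot: [179.9, 0.0, -138.6]
ft_force: [-4.1, 3.7, 0.4]
opening: 0.0403
grasp_force: 60.2
t: 23.35
tcp_pos: [0.477, 0.0004, 0.1199]
tool_rot: [-179.9, 0.0, 159.3]
ft_force: [-9.1, 5.2, 16.2]
opening: 0.0369
grasp_force: 151.0
t: 24.18
tcp_pos: [0.4779, 0.0009, 0.1164]
tool_rot: [-180.0, 0.0, -152.0]
ft_force: [0.3, 0.3, -0.1]
opening: 0.0641
grasp_force: 0.0
t: 24.52
tcp_pos: [0.4778, 0.0009, 0.1163]
tool_rot: [-180.0, 0.0, -138.7]
ft_force: [0.7, 0.5, -0.3]
opening: 0.0643
grasp_force: 0.0
tool-axis mm [-0.2 -0.1  1.3] turn rad -0.013 t 24.5167 tcp [0.4778 0.0009 0.1163] [-180.     0.  -138.7] q [ -8.  -4. -15.  78.  -0. -49.]
```

```bash
python3 -m inch '[[[0.5,0,0,1.2,0],[-1,0,0,0,0],[-1,0,0,0,0],[-1,0,0,0,0],[-1,0,0,0,0],[-1,0,0,0.2,0.12],[-1,0,0,0.2,0.12],[-1,0,0,0.2,0.12],[-1,0,0,0.2,0.12],[-1,0,0,0.2,0.12]]]'
python3 -m inch '[[[-1,0,0,0.2,0.12],[-1,0,0,0.2,0.12],[-1,0,0,0.2,0.12],[-1,0,0,0.2,0.12],[-1,0,0,0,0]]]'
python3 -m inch '[[[0.5,0,0,0,0],[0.5,0,0,0,0],[0.5,0,0,0,0],[0.5,0,0,-20,0],[0.5,0,0,-30,0],[-1,0,0,-30,0],[-1,0,0,0,-0.12],[-1,0,0,0,-0.12],[-1,0,0,0,-0.12],[-1,0,0,0,-0.12]]]'
python3 -c "
from h import *;go([.488,.0012,.162],187)"
```

```text
t: 25.35
tcp_pos: [0.4789, 0.0021, 0.1133]
tool_rot: [179.9, 0.2, -173.2]
ft_force: [3.6, 4.2, -3.4]
opening: 0.0367
grasp_force: 60.2
t: 25.77
tcp_pos: [0.4779, 0.0023, 0.1148]
tool_rot: [179.7, 0.0, 159.6]
ft_force: [-5.3, -3.0, 8.8]
opening: 0.0371
grasp_force: 155.1
t: 26.6
tcp_pos: [0.4777, 0.0008, 0.1929]
tool_rot: [-180.0, 0.0, -172.6]
ft_force: [0.0, -0.0, -0.6]
opening: 0.003
grasp_force: 0.0
tool-axis mm [-10.3  -0.9  30.9] turn rad 0.007 t 26.6 tcp [0.4777 0.0008 0.1929] [-180.     0.  -172.6] q [ -8.  -5.  -8.  87.  -0. -15.]
```

```bash
python3 -m inch '[[[-1,-10,-1,10,0],[-1,0,0,15,0],[-1,0,0,9,0],[-1,0,0,0,0],[-1,0,0,0,0],[-1,0,0,2,0],[-1,0,0,1,0],[-1,0,0,0,0],[-1,0,0,0,0]]]'|egrep 'tcp|ft'
python3 -m inch '[[[-1,0,0,1,0],[-1,0,0,0,0],[-1,0,0,0,0]]]'|egrep 'tcp|ft'
python3 -m inch '[[[-1,0,0,1,0],[-1,0,0,0,0],[-1,0,0,0,0]]]'|egrep 'tcp|ft'
python3 -m inch '[[[-1,0,0,1,0],[-1,0,0,0,0],[-1,0,0,0,0]]]'|egrep 'tcp|ft'
```

```text
tcp_pos: [0.4877, 0.0012, 0.1565]
ft_force: [0.4, 0.8, -0.3]
tcp_pos: [0.4878, 0.0012, 0.1554]
ft_force: [0.4, -0.3, 0.5]
tcp_pos: [0.4879, 0.0012, 0.155]
ft_force: [-0.7, 0.8, 4.8]
tcp_pos: [0.4879, 0.0012, 0.1547]
ft_force: [-1.7, 0.4, 7.8]
```

```bash
python3 -m inch '[[[-1,0,0,-20,0],[-1,19,-22,0,0],[-1,19,-22,0,0],[-1,19,-22,0,0],[-1,0,0,30,0],[-1,0,0,30,0],[-1,0,0,30,0],[-1,0,0,30,0],[-1,0,0,0,0],[-1,0,0,0,0]]]'|egrep 'tcp|ft'
python3 -c "
from h import *;go([.44,-.07,.016],187)"
```

```text
tcp_pos: [0.4365, -0.0704, 0.0509]
ft_force: [0.2, -1.0, 0.2]
tool-axis mm [-3.7 -0.1 34.8] turn rad 0.001 t 28.9333 tcp [ 0.4365 -0.0704  0.0509] [ 179.9   -0.3 -172.9] q [-18.  -6. -26.  71.   0. -25.]
```

```bash
python3 -m inch '[[[-1,0,0,20,0],[-1,0,0,12,0],[-1,0,0,0,0],[-1,0,0,0,0],[-1,0,0,2,0],[-1,0,0,0,0],[-1,0,0,0,0]]]'|egrep 'tcp|ft'
python3 -m inch '[[[-1,0,0,1,0],[-1,0,0,0,0],[-1,0,0,0,0]]]'|egrep 'tcp|ft'
python3 -m inch '[[[-1,0,0,1,0],[-1,0,0,0,0],[-1,0,0,0,0]]]'|egrep 'tcp|ft'
python3 -m inch '[[[-1,0,0,1,0],[-1,0,0,0,0],[-1,0,0,0,0]]]'|egrep 'tcp|ft'
python3 -m inch '[[[-1,0,0,1,0],[-1,0,0,0,0],[-1,0,0,0,0]]]'|egrep 'tcp|ft'
```

```text
tcp_pos: [0.4401, -0.0715, 0.0204]
ft_force: [0.8, 0.4, -0.3]
tcp_pos: [0.4391, -0.0713, 0.0182]
ft_force: [-0.3, 0.1, 0.1]
tcp_pos: [0.4388, -0.0712, 0.0168]
ft_force: [-0.2, 0.2, 0.3]
tcp_pos: [0.4389, -0.0712, 0.0159]
ft_force: [-0.2, -0.1, -0.1]
tcp_pos: [0.4389, -0.0712, 0.0149]
ft_force: [0.7, 0.6, -0.1]
```

```bash
python3 -m inch '[[[-1,0,0,1,0],[-1,0,0,0,0],[-1,0,0,0,0]]]'|egrep 'tcp|ft'
python3 -m inch '[[[-1,0,0,1,0],[-1,0,0,0,0],[-1,0,0,0,0]]]'|egrep 'tcp|ft'
python3 -m inch '[[[-1,0,0,1,0],[-1,0,0,0,0],[-1,0,0,0,0]]]'|egrep 'tcp|ft'
```

```text
tcp_pos: [0.4391, -0.0712, 0.014]
ft_force: [-0.8, 0.0, -0.5]
tcp_pos: [0.4391, -0.0713, 0.014]
ft_force: [-2.6, 1.1, 5.5]
tcp_pos: [0.4392, -0.0713, 0.014]
ft_force: [-4.8, 1.3, 11.8]
```

The fingertip offset is confirmed at 14.0 mm, so the knob is at about 4.7–4.85 rad. Touch comes at 5.2, so one more stroke of about 67° should do it.

```bash
python3 -m inch '[[[-1,0,0,-30,0],[-1,0,0,-38,0],[-1,0,0,-38,0],[-1,0,0,-38,0],[0.5,0,0,-38,-0.12],[0.5,0,0,-3,-0.12],[0.5,0,0,0,-0.12],[0.5,0,0,0,-0.12],[0.5,0,0,0,-0.12],[0.5,0,0,0,0]]]'|egrep 'tcp|ft'
python3 -c "
from h import *;go([.4788,.0015,.114],-136)"
```

```text
tcp_pos: [0.439, -0.0712, 0.197]
ft_force: [-0.3, 0.6, 0.6]
tool-axis mm [-78.  28.  83.] turn rad -0.043 t 32.1 tcp [ 0.439  -0.0712  0.197 ] [-180.     0.  -138.4] q [-18. -10. -12.  88.   0. -59.]
```

```bash
python3 -m inch '[[[0.5,-26,9,0,-0.04],[0.5,-26,9,0,0],[0.5,-26,9,0,0],[0.5,0,0,0,0],[0.5,0,0,0,0]]]'|egrep 'tcp|ft'
python3 -c "
from h import *;go([.4788,.0015,.114],-136)"
```

```text
tcp_pos: [0.4777, 0.0026, 0.1966]
ft_force: [0.3, -0.1, -0.5]
tool-axis mm [-0.1 -1.6 82.6] turn rad -0.005 t 32.5167 tcp [0.4777 0.0026 0.1966] [ 180.    -0.  -136.3] q [ -8.  -5.  -7.  88.  -0. -51.]
```

```bash
python3 -m inch '[[[0.5,0,-1.5,25,0],[0.5,0,0,25,0],[0.5,0,0,22,0],[0.5,0,0,11,0],[0.5,0,0,0,0],[-1,0,0,0,0],[-1,0,0,0,0],[-1,0,0,0,0],[-1,0,0,0,0]]]'
python3 -m inch '[[[-1,0,0,0.2,0.12],[-1,0,0,0.2,0.12],[-1,0,0,0.2,0.12],[-1,0,0,0.2,0.12],[-1,0,0,0.2,0.12],[-1,0,0,0.2,0.12],[-1,0,0,0.2,0.12],[-1,0,0,0.2,0.12],[-1,0,0,0.2,0.12],[-1,0,0,0.2,0.1]]]'
python3 -m inch '[[[-1,0,0,0,0],[0.5,0,0,0,0],[0.5,0,0,0,0],[0.5,0,0,0,0],[0.5,0,0,-20,0],[0.5,0,0,-30,0],[-1,0,0,-30,-0.12],[-1,0,0,0,-0.12],[-1,0,0,0,-0.12],[-1,0,0,0,-0.1]]]'
python3 -c "
from h import *;go([.489,.0015,.158],187)"
```

```text
t: 33.27
tcp_pos: [0.4778, 0.0012, 0.116]
tool_rot: [179.9, 0.0, -136.3]
ft_force: [-6.3, 3.1, 2.0]
opening: 0.0405
grasp_force: 60.0
t: 34.1
tcp_pos: [0.4778, 0.0008, 0.1157]
tool_rot: [-180.0, -0.1, 155.7]
ft_force: [-7.1, 9.3, 12.4]
opening: 0.0369
grasp_force: 165.3
t: 34.93
tcp_pos: [0.4801, 0.0001, 0.1941]
tool_rot: [-179.9, 0.2, -177.2]
ft_force: [0.3, -0.4, 0.2]
opening: 0.0159
grasp_force: 0.0
tool-axis mm [-8.9  1.  36.2] turn rad -0.074 t 34.9333 tcp [4.801e-01 1.000e-04 1.941e-01] [-179.9    0.2 -177.2] q [ -8.  -5.  -7.  87.  -0. -11.]
```

```bash
python3 -m inch '[[[-1,-9,1,10,0.06],[-1,0,0,15,0],[-1,0,0,8,0],[-1,0,0,0,0],[-1,0,0,0,0],[-1,0,0,3,0],[-1,0,0,2,0],[-1,0,0,0,0],[-1,0,0,0,0]]]'|egrep 'tcp|ft'
python3 -m inch '[[[-1,0,0,1,0],[-1,0,0,0,0],[-1,0,0,0,0]]]'|egrep 'tcp|ft'
python3 -m inch '[[[-1,0,0,1,0],[-1,0,0,0,0],[-1,0,0,0,0]]]'|egrep 'tcp|ft'
python3 -m inch '[[[-1,0,0,1,0],[-1,0,0,0,0],[-1,0,0,0,0]]]'|egrep 'tcp|ft'
python3 -m inch '[[[-1,0,0,1,0],[-1,0,0,0,0],[-1,0,0,0,0]]]'|egrep 'tcp|ft'
```

```text
tcp_pos: [0.4878, 0.002, 0.1543]
ft_force: [-0.4, 0.5, 0.3]
tcp_pos: [0.4879, 0.0019, 0.1537]
ft_force: [-0.6, -0.8, 2.8]
tcp_pos: [0.488, 0.0019, 0.1533]
ft_force: [-1.1, 0.2, 5.5]
tcp_pos: [0.488, 0.0019, 0.1531]
ft_force: [-3.9, 0.3, 9.7]
tcp_pos: [0.4881, 0.0019, 0.153]
ft_force: [-4.6, 0.6, 11.9]
```

```bash
python3 -m inch '[[[-1,0,0,-25,0],[-1,0,0,-35,0],[-1,25,-25,-30,0],[-1,25,-25,0,0],[-1,25,-25,0,0],[-1,25,-25,0,0],[-1,25,-25,0,0],[-1,0,0,0,0],[-1,0,0,0,0]]]'
python3 - <<'E'
from h import *
from station import viewer
import cv2
o=[]
for n,(x,y) in(("side",(240,150)),("top",(258,175))):
    f=viewer.grab_frame(n)["color"][:,:,::-1]; o.append(cv2.resize(f[y:y+75,x:x+66],None,fx=6,fy=6,interpolation=2))
cv2.imwrite("pics/d.png",np.hstack(o))
E
```

```text
t: 37.43
tcp_pos: [0.3625, -0.1194, 0.2369]
tool_rot: [180.0, 0.0, 178.8]
ft_force: [0.3, 0.5, -0.3]
opening: 0.0002
grasp_force: 0.0
```

View pics/d.png

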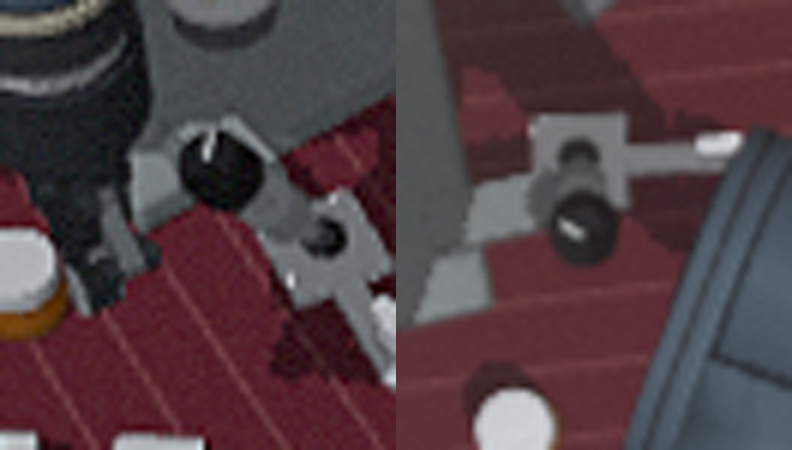

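The foot is near the centre of the square in both views, side (322,237) and top (578,152), and the plate lies flat. The knob's white pointer gives a cross-check of the total turn.

```bash
python3 - <<'E'
from h import *
from station import viewer
p=np.radians(7);ax=np.array([-.5*np.cos(p),-.5*np.sin(p),.866])
e1=np.array([-np.sin(p),np.cos(p),0]);e2=np.cross(ax,e1)
for lab,a in(("before",1.45),("after",5.6)):
    c=np.array([.4752+.001*a-.0015,.001,.12725-.00173*a])+.015*ax
    for n in C:
        im=(np.load(f"pics/{n}0.npz")["color"] if lab=="before" else viewer.grab_frame(n)["color"]).astype(float).mean(2)
        F,cx,cy,T=C[n]; o=-T[:3,:3].T@T[:3,3]
        u0=proj(n,c)[0]; pts=[]
        for v in range(int(u0[1])-7,int(u0[1])+8):
            for u in range(int(u0[0])-7,int(u0[0])+8):
                d=T[:3,:3].T@np.array([(u-cx)/F,(v-cy)/F,1]); q=o+d*((c-o)@ax)/(d@ax)-c
                if np.hypot(q@e1,q@e2)<.015: pts.append((q@e1*1e3,q@e2*1e3,im[v,u]))
        P=np.array(pts); w=np.clip(P[:,2]-np.median(P[:,2])-25,0,None); m=(P[:,:2]*w[:,None]).sum(0)/w.sum()
        cov=np.cov(P[:,:2].T,aweights=w); ev,V=np.linalg.eigh(cov)
        print(lab,n,"centroid",m.round(1),"dir",np.degrees(np.arctan2(m[1],m[0])).round(),"principal",np.degrees(np.arctan2(V[1,1],V[0,1])).round(),np.sqrt(ev).round(1),int((w>0).sum()))
E
```

```text
before top centroid [-8.4 -4.1] dir -154.0 principal -163.0 [2.1 3.7] 8
before side centroid [-6.4 -1.4] dir -167.0 principal -167.0 [1.9 4.5] 11
after top centroid [ 5.8 -8.1] dir -55.0 principal 127.0 [2.  3.7] 9
after side centroid [ 6.5 -4.4] dir -34.0 principal 125.0 [1.8 3.8] 10
```

The pointer turned 249°, or 4.35 rad, which agrees with the probed 4.3 rad. The knob is therefore at about 5.7 rad, roughly 3 N on the plate. I hand it in.

```bash
python3 -c "
from station import env;print(env.sign_off())"
```

```text
the job is handed in; nothing more can be done
None
```

The job is handed in, and the sign-off returned no verdict: the plate lies flat, centred under the foot, and the foot is screwed down to an estimated 3 N light touch, with the gripper clear and nothing else seen to have moved.

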